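Filtered-light check of the sample jars

TASK

Stand the two sample jars from the bench on the two empty round spots of the lamp station's shelf, so that all three jars stand in a neat row, the middle one staying on its spot. Then lift the filter paddle by its stem out of its stand, lower it through the narrow slot in the lamp housing's top and finish while still holding it there, upright and hanging free, not pressed against the housing, its round glass centred behind the square window. Leave the white bottle, the dishes and the flask where they are.

Things in the scene. Friction and masses are not known exactly. Their poses are not given: they have to be found in the camera images.
- station: the fixed lamp station: grey base plate 220 (x) x 210 (y, from -125 to +85) x 12 mm; on it at y +50 mm the lamp housing, a white box 110 (x) x 60 (y) mm with a dark top 120 mm above the bench; its -y face has a square window (40 x 40 mm) looking at the shelf, which is the open -y part of the plate, 12 mm above the bench. Origin on the bench, centred in x; z up
- spot0 (a point): centre of the flush dark round spot (52 mm diameter) at the shelf's -x end, on the shelf top; 60 mm from the middle spot; empty at the start. Axes as the station
- spot1 (a point): centre of the middle dark spot, on the shelf top (12 mm above the bench, station x 0, y -90 mm); jar_mid stands on it
- spot2 (a point): centre of the dark spot at the shelf's +x end, 60 mm from the middle spot; empty at the start
- slot_mouth (a point): centre of the slot's mouth in the housing's top face, 120 mm above the bench. Vertical slot, long side along the station's x: 49 (x) x 10 (y) mm, with a 4 mm 45-degree chamfer round the mouth, 12 mm thick in all; 2 mm play for the paddle's thickness. Below it the housing is hollow (98 x 48 mm inside) down to 12 mm above the bench: a paddle let go drops too deep
- window_axis (a point): the point straight below the slot's centre where the window's axis crosses it: 82 mm above the bench, 38 mm below the slot mouth; the middle of the paddle's glass belongs here
- filter: the filter paddle, aluminium, one flat piece 8 mm thick (y), 115 mm tall, about 120 g: a blade 46 mm wide (x) from 0 to 60 mm, above it a stem 24 mm wide from 60 to 115 mm, gripped across its thickness; same both ways round. Starts upright in the stand. Origin: centre of its lower edge; x along the width, y across the thickness, z up
- filter_glass (a point): middle of the paddle's round glass (32 mm diameter), 30 mm above the paddle's lower edge; held 70 mm further up the stem, the gripper stays clear of the housing's top
- stand: the paddle's stand, fixed: black block 90 (x) x 50 (y) x 35 mm with a groove along x (50 x 10.6 mm, floor 10 mm above the bench, 25 mm deep) in which the paddle stands; lift it straight up. Origin: centre of its underside
- jar_mid: closed glass sample jar with white screw cap, 44 mm diameter, 85 mm tall, upright, about 150 g, identical to the other jars; origin at the centre of its underside, z up; starts on the middle spot and stays there
- jar_a: closed glass sample jar with white screw cap, 44 mm diameter, 85 mm tall, upright, about 150 g, identical to the other jars; origin at the centre of its underside, z up; starts on the bench
- jar_b: closed glass sample jar with white screw cap, 44 mm diameter, 85 mm tall, upright, about 150 g, identical to the other jars; origin at the centre of its underside, z up; starts on the bench
- bottle: bystander: white plastic bottle with a white cap and a paper label, 56 mm diameter, 95 mm tall, on the bench near the jars; origin at the centre of its underside
- dishes: bystander: stack of three culture dishes, 90 mm diameter, 42 mm tall; origin at the centre of its underside
- flask: bystander: small conical glass flask, 80 mm diameter at the foot, 90 mm tall; origin at the centre of its underside
Mind the look-alikes: they are no part of the job. Leave any orange look-alike of the jar_b alone. Of the things shaped like the filter, the aluminium one is meant.

How it is judged:
By the outcome, as a careful person would: the job done as asked, in the order asked, and still so for the second after the job is handed in, while the arm keeps its last pose, push and grip.
It also fails if it takes over 72 s, if anything falls off the work surface, if the arm or the gripper's body presses on something with over 40 N, if the wrist force passes 120 N, or if a joint passes its speed limit or range.

ROBOT

A 7-joint arm with a two-finger parallel gripper is mounted at the origin on the work surface. World frame = base frame: x ahead of the robot, y to its left, z up, the work surface at z = 0. Lengths are in m, angles in rad, forces in N, time in s.
With the tool pointing down it reaches from about 0.425 to 0.95 m from the base axis. Payload 4.7 kg.
Tool frame: the origin (TCP) lies on the centre line of the jaws, within the pads' length; the fingertips stand robot.nose_length ahead of it and the grasp point (between the pads) lies 8 mm behind it (robot.nose_length is the distance from the TCP to the fingertips, in m); z points along the fingers, y is the line along which they close (so a half turn about z gives the same grasp; the last joint's range is limited). The gripper opens to 85 mm and grips with 20 to 120 N. Pads are 22 mm wide; open, the fingers measure 114 mm over their backs; the gripper's body (76 mm by 85 mm) begins 54 mm behind the grasp point. The pads swing forward as they close: fully open they stand 13 mm farther back than shut.
Start: joints at [1.26, 0.469, -0.049, 1.532, 0.024, 1.141, -0.082], TCP at [0.188, -0.648, 0.217] pointing down, gripper open.
Joint ranges: [-2.59, 2.59], [-0.33, 1.99], [-1.39, 1.29], [0.1, 2.45], [-1.04, 4.18], [0.21, 1.99], [-2.66, 2.66]. Speed limits (rad/s): [2.57, 2.57, 3.14, 3.14, 3.14, 3.14, 3.14].

INTERFACE

Orientations are given as [roll, pitch, yaw] about the fixed x, y, z axes, in that order (R = Rz(yaw) Ry(pitch) Rx(roll)).
In Python, from plant import robot gives the robot as it stands. Calls block until the motion is done:
- robot.goto(position, orientation): joint-space move of the TCP to a pose.
- robot.move_straight(position, vel=0.15, attitude=None, contact_N=None): straight line of the TCP; attitude=None keeps the orientation; vel is the mean speed in m/s. With contact_N (N) it stops when the force on the tool has changed by that much, and returns True; else False.
- robot.move_joints(angles): joint-space move.
- robot.grip(opening, strength=None): opening from 0.0 (shut) to 1.0 (fully open); strength is the grip in N (None keeps the last); returns when the fingers have stopped.
- robot.sleep(seconds).
- robot.inverse_kinematics(position, orientation): joint angles nearest the present ones, or None.
- robot.sense(): the state.
- robot.grab_frame(name): name is "side" or "top" or "wrist"; returns a dict with "image" (480x640x3 uint8, red, green, blue), "range_z" (480x640 float32, m along the optical axis (not along the pixel's ray), 0 where there is no reading), "fx", "fy", "cx", "cy" (pixels), "dist_coeffs" ([k1, k2, p1, p2, k3] as OpenCV has them; the pictures are not rectified), "R" (3x3) and "t" (3): a world point X has camera coordinates R X + t. Camera axes: x right, y down, z forward; pixel columns grow to the right and rows downward; lengths in m; the calibration is good to about 2 mm. A picture is of the moment at which its call begins.
A pose or a line that the arm cannot do raises robot.IKError and nothing moves.
- robot.close_job(): hands the job in; it is judged then, once.
The state is a dict: "t": time; "joint_pos": joint angles; "joint_velocities": joint speeds; "effort": joint torques, N m; "tcp_pos": TCP position; "tcp_rot": TCP orientation; "wrist_force": force on the tool from outside, world axes, zero at the start; "torque": the same for the moment, N m; "opening": opening from 0.0 (shut) to 1.0 (fully open); "gripper_force": force on a finger pad.
Only numpy, scipy, OpenCV 4.12 (cv2) and the standard library are available. Lean on these libraries where they do the work, as an engineer would, in place of code of your own. Each camera call takes 0.05 s, during which the arm holds its last target. There are 200 camera calls.

## Working session

There is one attempt and no reset: what is moved stays moved. The work goes in short steps, each a Python script; the robot and the scene stay as the last script left them, time stands still between calls to the robot, and variables do not carry over. Pictures are saved under pics/ and viewed, at most 10 in all, crops included, and the job is handed in when it is done.

```bash
mkdir -p pics; ls; cat > h.py <<'E'
import numpy as np, cv2, pickle
from plant import robot
def grab(n, save=None):
    f=robot.grab_frame(n)
    if save:
        cv2.imwrite('pics/%s.png'%save, f['image'][:,:,::-1]); pickle.dump(f,open('pics/%s.pkl'%save,'wb'))
    return f
def load(s): return pickle.load(open('pics/%s.pkl'%s,'rb'))
def K(f): return np.array([[f['fx'],0,f['cx']],[0,f['fy'],f['cy']],[0,0,1.]])
def rays(f,uv):
    p=cv2.undistortPoints(np.array(uv,float).reshape(-1,1,2),K(f),np.array(f['dist_coeffs'],float)).reshape(-1,2)
    R=np.array(f['R']);t=np.array(f['t'])
    return -R.T@t, np.c_[p,np.ones(len(p))]@R
def onplane(f,uv,z):
    c,d=rays(f,uv); return c+d*((z-c[2])/d[:,2])[:,None]
def cloud(f):
    v,u=np.mgrid[0:480,0:640]; c,d=rays(f,np.c_[u.ravel(),v.ravel()])
    return (c+d*f['range_z'].ravel()[:,None]).reshape(480,640,3)
def proj(f,X):
    return cv2.projectPoints(np.array(X,float).reshape(-1,1,3),cv2.Rodrigues(np.array(f['R']))[0],np.array(f['t'],float),K(f),np.array(f['dist_coeffs'],float))[0].reshape(-1,2)
E
python3 - <<'E'
from h import *
a=grab('top','top0');b=grab('side','side0')
for f in (a,b): print(-np.array(f['R']).T@f['t'],np.array(f['R'])[2])
s=robot.sense();print(s['t'],s['tcp_pos'],s['tcp_rot'],s['opening'],robot.nose_length)
E
```

```text
pics
[0.32989553 0.03579492 1.20971238] [ 0.21798934 -0.01149182 -0.97588349]
[0.19778846 0.87800535 0.73765437] [ 0.31595114 -0.7552415  -0.57426923]
0.1 [ 0.18755897 -0.64785044  0.21605337] [-3.13983398e+00  6.76525823e-05  2.81831014e-01] 0.9959386787175061 0.011
```

View pics/top0.png

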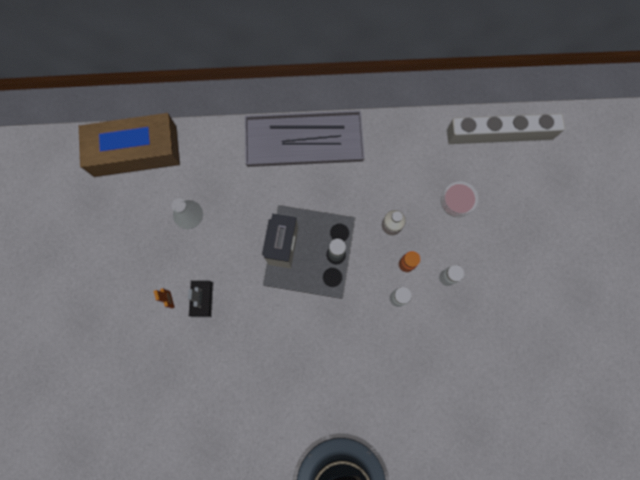

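View pics/side0.png

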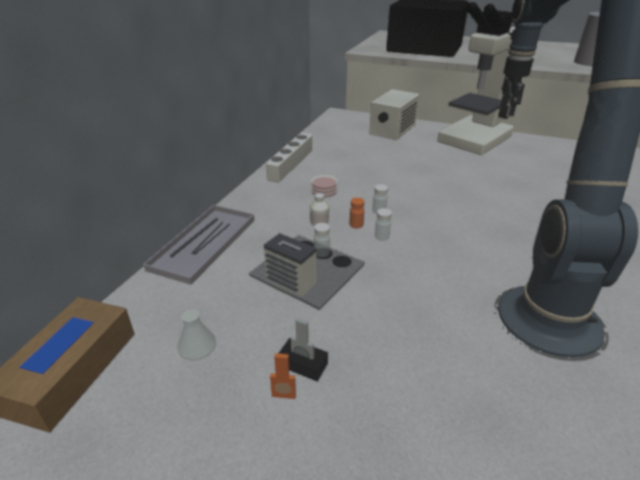

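The top view shows jars at (402,296) and (455,273), the orange decoy at (411,261) and the bottle at (395,221). The spots are at (332,277) and (340,232) with jar_mid at (338,248), and the slot is at (280,237). The stand with the aluminium paddle is at (201,298), and its orange look-alike is at (164,297). The side view agrees.

```bash
python3 - <<'E'
from h import *
f=load('top0');im=f['image'];C=cloud(f)
for n,(u,v),z in [('jarA',(402,294),.085),('jarB',(455,271),.085),('orange',(411,259),.085),('bottle',(396,216),.095),('mid',(338,244),.097),('spot0',(332.5,277),.012),('spot2',(340,232),.012),('slot',(280,237),.12),('stand',(201,298),.035),('dish',(460,198),.042),('flask',(188,214),.0),('paddle_o',(164,297),0)]:
    print(n,onplane(f,[(u,v)],z)[0].round(3),C[v if isinstance(v,int) else int(v),int(u)].round(3))
# top points by height for white caps
for n,x,y in [('jarA',402,296),('jarB',455,273),('mid',338,248),('stem',200,295)]:
    P=C[y-14:y+14,x-14:x+14].reshape(-1,3);P=P[P[:,2]>(.075 if 'jar' in n else .09)]
    print(n,len(P),np.median(P,0).round(3),P.min(0).round(3),P.max(0).round(3))
w=grab('wrist','wr0');R=np.array(w['R']);c=-R.T@w['t'];print('wrist cam',c,R,w['fx'])
s=robot.sense();print(s['tcp_pos'])
E
```

```text
jarA [ 0.439 -0.171  0.085] [ 0.439 -0.171  0.082]
jarB [ 0.488 -0.305  0.085] [ 0.488 -0.304  0.088]
orange [ 0.523 -0.2    0.085] [ 0.524 -0.201  0.082]
bottle [ 0.632 -0.171  0.095] [ 0.632 -0.171  0.092]
mid [ 0.567 -0.023  0.097] [ 0.566 -0.022  0.105]
spot0 [ 0.499 -0.008  0.012] [ 0.498 -0.006  0.016]
spot2 [ 0.618 -0.034  0.012] [ 0.618 -0.034  0.012]
slot [0.587 0.117 0.12 ] [0.611 0.124 0.017]
stand [0.459 0.327 0.035] [0.459 0.327 0.035]
dish [ 0.687 -0.353  0.042] [ 0.687 -0.354  0.041]
flask [0.691 0.372 0.   ] [0.675 0.357 0.053]
paddle_o [0.47  0.432 0.   ] [0.462 0.41  0.068]
jarA 226 [ 0.436 -0.172  0.086] [ 0.417 -0.192  0.076] [ 0.456 -0.153  0.092]
jarB 212 [ 0.483 -0.304  0.086] [ 0.33  -0.324  0.075] [0.503 0.036 1.21 ]
mid 213 [ 0.56  -0.021  0.098] [ 0.33  -0.04   0.091] [0.581 0.036 1.21 ]
stem 87 [0.459 0.328 0.123] [0.33  0.036 0.09 ] [0.471 0.336 1.21 ]
wrist cam [ 0.26440992 -0.62642056  0.37238634] [[ 0.27749602 -0.96072537 -0.00165218]
 [-0.91358318 -0.26441079  0.30895421]
 [-0.297257   -0.08422416 -0.95107548]] 392.4799798257127
[ 0.18761625 -0.64791979  0.21620856]
```

View pics/wr0.png

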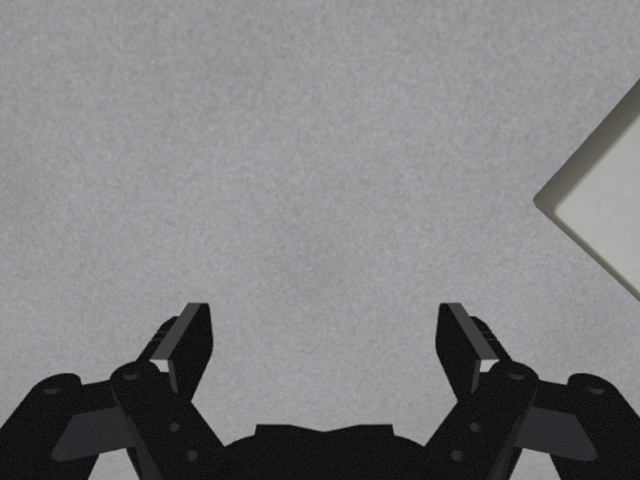

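The wrist view shows bare bench between the fingers; the camera sits 80 mm along tool +x and looks slightly back. Next are close views of the jars, the shelf and slot, and the stand.

```bash
python3 - <<'E'
from h import *
for n,p,y in [('wj',(.40,-.24,.30),-.21),('ws',(.47,.05,.36),-.21),('wst',(.42,.30,.30),0)]:
    robot.goto(p,[np.pi,0,y]); robot.sleep(.2); grab('wrist',n); print(n,robot.sense()['t'])
cv2.imwrite('pics/m1.png',np.hstack([cv2.resize(load(n)['image'][:,:,::-1],(400,300)) for n in('wj','wst')]))
E
```

```text
wj 2.1083
ws 3.525
wst 4.8
```

View pics/m1.png

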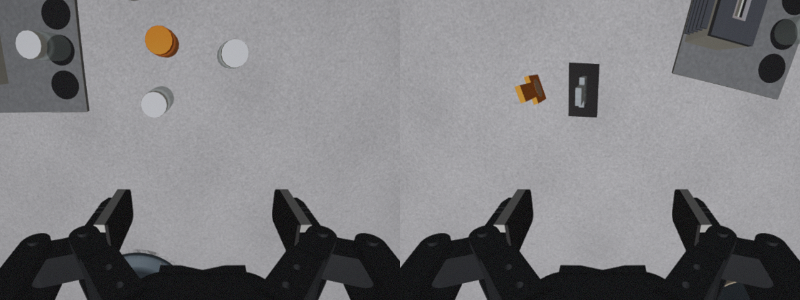

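View pics/ws.png

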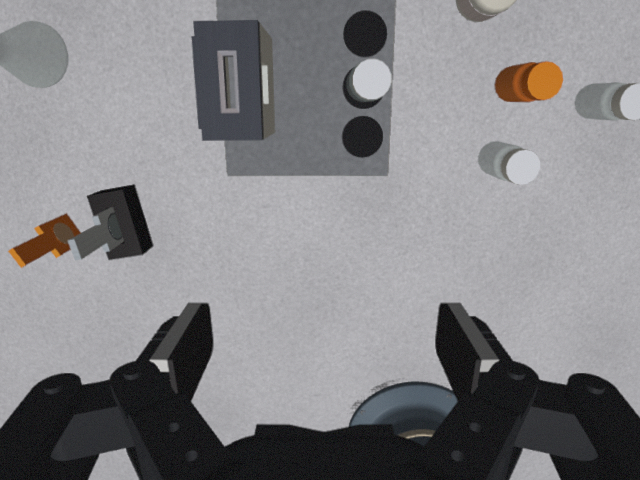

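The wrist views show the jar caps at (246,166) and (376,85) in wj, and the stand at (294,144) in wst with the stem near (288,155). In ws the spots are at (365,33) and (362,136), and the slot at (228,82).

```bash
python3 - <<'E'
from h import *
def blob(f,mask,seed):
    n,l,s,c=cv2.connectedComponentsWithStats(mask.astype(np.uint8))
    k=l[seed[1],seed[0]]; m=(l==k).astype(np.uint8)
    cn=max(cv2.findContours(m,0,1)[0],key=cv2.contourArea); return k,s[k],cn[:,0,:].astype(float)
def circ(P): # LSQ circle
    A=np.c_[2*P[:,:2],np.ones(len(P))];x=np.linalg.lstsq(A,(P[:,:2]**2).sum(1),rcond=None)[0]
    return x[:2],np.sqrt(x[2]+x[:2]@x[:2])
def gray(f): return f['image'].astype(int).sum(2)//3
wj,ws,wst=map(load,('wj','ws','wst'))
for n,f,sd,z in [('A',wj,(246,166),.085),('B',wj,(376,85),.085),('mid',ws,(372,78),.097),('A2',ws,(523,166),.085)]:
    g=gray(f); k,s,c=blob(f,g>g[sd[1],sd[0]]-18,sd); o,r=circ(onplane(f,c,z)); print(n,k,s,o.round(4),r.round(4))
    C=cloud(f)[sd[1]-6:sd[1]+6,sd[0]-6:sd[0]+6].reshape(-1,3); print('   z',np.median(C[:,2]).round(4))
S=[]
for n,sd in [('spot2',(365,33)),('spot0',(362,136))]:
    g=gray(ws);k,s,c=blob(ws,g<50,sd); o,r=circ(onplane(ws,c,.012)); S.append(o);print(n,k,s,o.round(4),r.round(4))
d=S[0]-S[1];yaw=np.arctan2(d[1],d[0]);m=(S[0]+S[1])/2
print('len',np.linalg.norm(d),'mid',m,'yaw',yaw,'slot pred',m+.14*np.array([-np.sin(yaw),np.cos(yaw)]))
g=gray(ws);print(g[82,205:255:2],g[40:125:3,228])
C=cloud(ws)
print('depth top housing',np.median(C[120:130,220:240,2]),'shelf',np.median(C[140:170,300:330,2]))
# slot chamfer frame
k,s,c=blob(ws,g>75,(222,82)); r=cv2.minAreaRect(onplane(ws,c,.12)[:,:2].astype(np.float32)*1000);print('slot',k,s,r)
# stand and stem
g=gray(wst);k,s,c=blob(wst,g<50,(272,150)) if g[150,272]<50 else blob(wst,g<50,(294,180))
r=cv2.minAreaRect(onplane(wst,c,.035)[:,:2].astype(np.float32)*1000);print('stand',k,s,r)
C=cloud(wst); m=(C[:,:,2]>.118)&(C[:,:,2]<.135); m[:,:240]=0;m[:,340:]=0;m[220:]=0
P=C[m];print('stem top pts',len(P),P.mean(0),P.min(0),P.max(0))
cv2.imwrite('pics/m2.png',np.hstack([cv2.resize(wst['image'][90:210,240:340,::-1],(400,480),interpolation=0),cv2.resize(ws['image'][20:150,180:288,::-1],(399,480),interpolation=0)]))
E
```

```text
A 35 [ 226  148   40   41 1273] [ 0.437  -0.1728] 0.0188
   z 0.0842
B 25 [ 355   63   43   45 1514] [ 0.4844 -0.3067] 0.0188
   z 0.0846
mid 18 [ 353   59   38   40 1178] [ 0.5618 -0.0208] 0.0186
   z 0.0963
A2 90 [507 150  34  35 908] [ 0.4367 -0.1728] 0.0189
   z 0.0847
spot2 1 [ 344   11   43   46 1535] [ 0.6166 -0.033 ] 0.0247
spot0 19 [ 343  116   40   41 1272] [ 0.4994 -0.0076] 0.0246
len 0.11998526072512136 mid [ 0.5580115  -0.02030709] yaw -0.21315145171415 slot pred [0.58762725 0.11652458]
[ 75  73  73  71  72  74  69 122 139 135  47  85 103 118 118 141 132  72
  71  75  70  76  71  70  72] [ 74  75  72  75 144 109 114 112 101 104  99  92  91  91  94  88  87  86
  87  86  87  83  76 136 125  69  70  70  71]
depth top housing 0.11934403609250321 shelf 0.011367277283761745
slot 25 [ 216   49   25   65 1227] ((588.1102294921875, 116.31270599365234), (21.071434020996094, 58.49384307861328), 77.34226989746094)
stand 41 [ 270  101   48   86 2946] ((459.9164123535156, 330.37713623046875), (48.2816162109375, 87.89781951904297), 86.89350128173828)
stem top pts 274 [0.46056123 0.33080327 0.12436117] [0.44819616 0.32665735 0.11813406] [0.47265313 0.33534766 0.12638149]
```

View pics/m2.png

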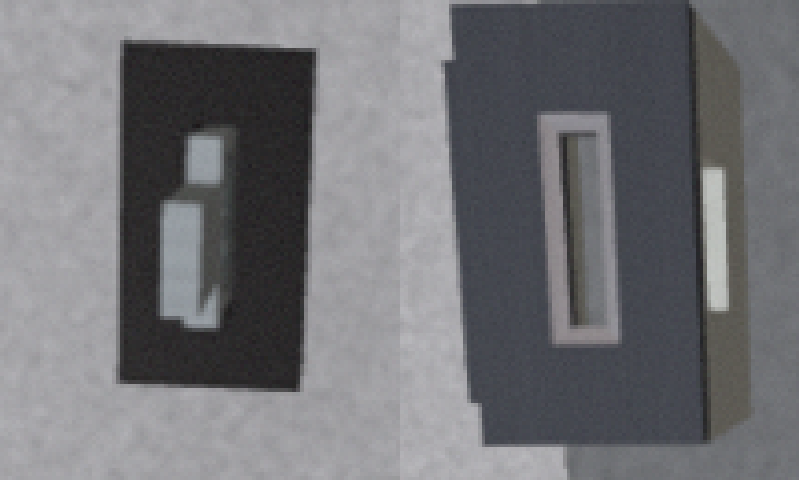

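```bash
cat > jar.py <<'E'
import sys
from h import *
def jar(src,dst,yaw=-.213,h=.040):
    o=[np.pi,0,yaw]
    robot.goto([*src,.16],o); robot.move_straight([*src,h],vel=.15)
    robot.grip(0.0,40); s=robot.sense(); print('grip',s['opening'],s['gripper_force'],s['tcp_pos'])
    robot.move_straight([*src,.20],vel=.25); robot.goto([*dst,.20],o)
    robot.move_straight([*dst,h+.022],vel=.15); robot.sleep(.2)
    r=robot.move_straight([*dst,h+.009],vel=.02,contact_N=3); s=robot.sense(); print('contact',r,s['tcp_pos'],s['opening'],s['wrist_force'])
    robot.grip(1.0); robot.move_straight([*dst,.20],vel=.25); print('t',robot.sense()['t'])
E
python3 - <<'E'
from jar import *
robot.grip(1.0)
jar((.437,-.1728),(.4994,-.0076))
E
```

```text
grip 0.45638739805466655 39.46425685076974 [ 0.43745262 -0.17287951  0.04067382]
contact True [ 0.49934366 -0.00758474  0.05264243] 0.4579691076581948 [-0.5249267   0.70995086  5.40615411]
t 12.8167
```

```bash
python3 - <<'E'
from jar import *
jar((.4844,-.3067),(.6166,-.033))
robot.goto((.45,.03,.36),[np.pi,0,-.213]); robot.sleep(.2); f=grab('wrist','ws2'); print(robot.sense()['t'])
g=f['image'].astype(int).sum(2)//3
for n,p in [('0',(.4994,-.0076,.097)),('1',(.5618,-.0208,.097)),('2',(.6166,-.033,.097))]:
    u=proj(f,[p])[0].round().astype(int); m=(g>g[u[1],u[0]]-18).astype(np.uint8)
    l=cv2.connectedComponents(m)[1]; c=max(cv2.findContours((l==l[u[1],u[0]]).astype(np.uint8),0,1)[0],key=cv2.contourArea)[:,0].astype(float)
    P=onplane(f,c,.097);A=np.c_[2*P[:,:2],np.ones(len(P))];x=np.linalg.lstsq(A,(P[:,:2]**2).sum(1),rcond=None)[0]
    print(n,x[:2].round(4),np.sqrt(x[2]+x[:2]@x[:2]).round(4))
E
```

```text
grip 0.4573471362975831 39.90587567619514 [ 0.48480531 -0.30680214  0.0407229 ]
contact True [ 0.61658735 -0.03296771  0.05273241] 0.4573386294923211 [-0.29200947 -0.81349288  5.08488064]
t 20.4083
21.6083
0 [ 0.4991 -0.0076] 0.0185
1 [ 0.5619 -0.021 ] 0.0186
2 [ 0.6106 -0.0317] 0.0149
```

View pics/ws2.png

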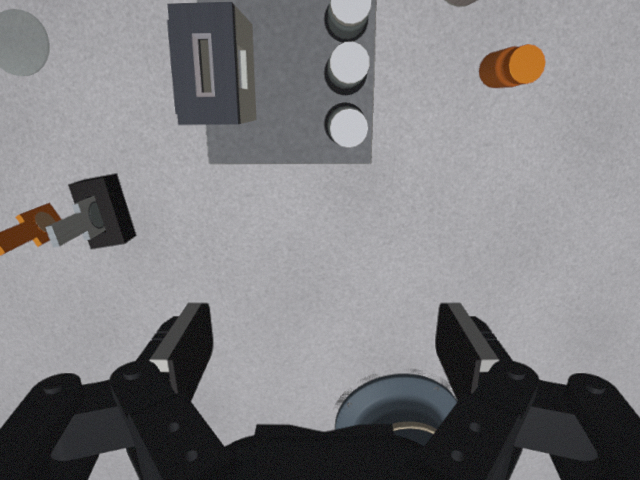

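All three jars stand in a row: (349,127), (349,63) and (350,8), the last clipped by the frame edge. The re-measured jar_a position matches the commanded one. Next is the paddle.

```bash
python3 - <<'E'
from h import *
o=[np.pi,0,-.054]; p=(.4603,.3307)
robot.goto([*p,.20],o); robot.move_straight([*p,.102],vel=.12)
robot.grip(0,60); s=robot.sense(); print('grip',s['opening'],s['gripper_force'],s['tcp_pos'],s['wrist_force'],s['torque'])
r=robot.move_straight([*p,.25],vel=.12); s=robot.sense();print(s['wrist_force'],s['torque'],s['opening'])
yaw=-.215
robot.goto([.5878,.1164,.25],[np.pi,0,yaw]); robot.sleep(.3)
grab('wrist','wp'); grab('side','sp'); grab('top','tp'); s=robot.sense();print(s['t'],s['tcp_pos'],s['tcp_rot'],s['wrist_force'],s['torque'])
a=load('wp')['image'][180:420,210:450,::-1]; f=load('sp')
u=proj(f,[(.5878,.1164,.17)])[0].astype(int);print(u)
b=f['image'][u[1]-60:u[1]+60,u[0]-60:u[0]+60,::-1]
cv2.imwrite('pics/m3.png',np.hstack([cv2.resize(a,(400,400)),cv2.resize(b,(400,400),interpolation=2)]))
E
```

```text
grip 0.06895114357428116 61.79553508758545 [0.46051916 0.33094886 0.10228358] [-0.07002105  0.03681806  1.15101753] [ 0.05082786 -0.04658688  0.05603808]
[-1.14644234  0.48733682 -1.21299369] [ 0.00326431  0.0008519  -0.01333175] 0.06851655512351634
27.375 [0.58766319 0.1168384  0.25005118] [-3.14156317e+00 -4.18965541e-05 -2.14224151e-01] [-1.12700625  0.76538459 -1.56599075] [-0.01569842 -0.00844261  0.06410678]
[288 226]
```

View pics/m3.png

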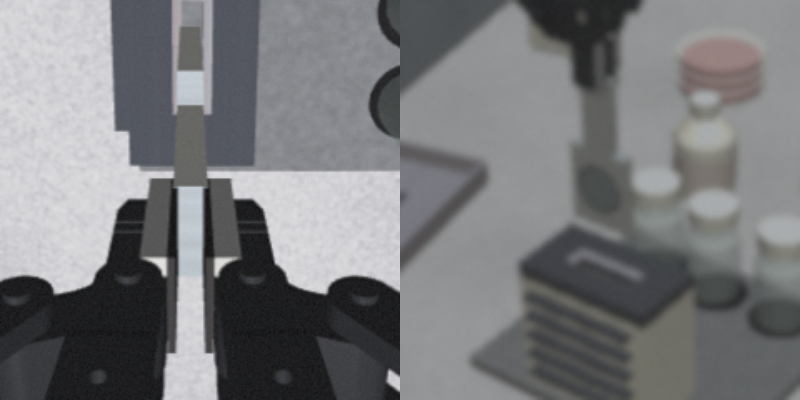

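The paddle is held upright above the housing. The wrist crop shows its blade edge face lining up with the slot; its corners are at rows ≈27/70/105/185 near crop column 190. The next check is its offset and tilt in the hand.

```bash
python3 - <<'E'
from h import *
f=load('wp');g=f['image'].astype(int).sum(2)//3
t=np.array([.58766,.11684]);yaw=-.2142;R=np.array([[np.cos(yaw),np.sin(yaw)],[-np.sin(yaw),np.cos(yaw)]])
zt=.2501+.008
for c in (318,323,328): print(c,g[184:300,c].tolist())
for n,h,ex,lo,hi in [('bladebot',0,23,190,203),('shoulder out',60,23,216,228),('shoulder in',60,12,238,250),('stemtop',115,12,285,298)]:
    z=zt+(h-100)/1000
    prof=np.abs(np.diff(g[:,320:327].mean(1))); r=lo+np.argmax(prof[lo:hi])+.5
    # lateral edges of the band just inside
    P=onplane(f,[(323,r)],z)[0]; print(n,r,'x tool mm',((R@(P[:2]-t))*1000).round(2),'expect',ex)
for n,row,h in [('shoulder',232,60),('stemtop',305,115),('bladeface low',198,2)]:
    pr=np.diff(cv2.GaussianBlur(g.astype(np.float32),(1,5),0)[row]); seg=pr[300:350];a=300+np.argsort(-np.abs(seg))[:4]+.5
    a=np.sort(a);P=onplane(f,[(x,row) for x in a],zt+(h-100)/1000);print(n,a,((P[:,:2]-t)@R.T*1000).round(2)[:,1])
# slot re-measured
m=((g>78)).astype(np.uint8)
for row in (184,190): 
    d=np.diff(g[row].astype(float)); a=np.where(np.abs(d[280:370])>20)[0]+280.5; P=onplane(f,[(x,row) for x in a],.12);print('slot row',row,a,((P[:,:2]-t)@R.T*1000).round(1).tolist())
E
```

```text
318 [161, 162, 162, 161, 160, 162, 164, 163, 164, 162, 161, 152, 122, 118, 117, 111, 108, 111, 108, 109, 104, 103, 102, 102, 101, 104, 100, 103, 102, 101, 101, 100, 100, 100, 102, 101, 99, 101, 150, 200, 204, 206, 203, 203, 204, 205, 204, 199, 200, 203, 202, 202, 200, 201, 199, 198, 196, 194, 196, 118, 99, 100, 102, 103, 103, 100, 102, 102, 102, 102, 103, 104, 101, 106, 104, 101, 101, 103, 100, 103, 102, 99, 101, 103, 102, 101, 104, 103, 100, 103, 104, 99, 100, 104, 101, 101, 100, 103, 100, 103, 103, 103, 102, 101, 100, 99, 100, 121, 200, 203, 200, 195, 199, 199, 200, 202]
323 [142, 142, 142, 141, 144, 140, 145, 140, 139, 134, 137, 134, 105, 98, 101, 103, 103, 101, 101, 102, 99, 103, 102, 104, 99, 103, 102, 100, 100, 101, 104, 100, 102, 101, 102, 100, 101, 103, 152, 200, 203, 202, 202, 204, 202, 204, 202, 199, 199, 201, 203, 200, 200, 202, 199, 195, 193, 195, 194, 118, 101, 100, 102, 102, 102, 102, 104, 103, 101, 103, 103, 101, 102, 102, 103, 103, 102, 101, 103, 104, 101, 100, 99, 101, 101, 105, 101, 100, 103, 101, 101, 103, 100, 104, 103, 100, 101, 102, 102, 102, 104, 104, 100, 103,
[... 571 characters left out ...]
01, 101, 101, 99, 118, 202, 202, 199, 198, 200, 199, 200, 203]
bladebot 195.5 x tool mm [22.65  1.31] expect 23
shoulder out 222.5 x tool mm [22.53  1.21] expect 23
shoulder in 242.5 x tool mm [11.88  1.2 ] expect 12
stemtop 291.5 x tool mm [11.98  1.1 ] expect 12
shoulder [312.5 313.5 336.5 337.5] [ 6.51  6.   -5.62 -6.12]
stemtop [315.5 316.5 331.5 332.5] [ 3.96  3.58 -2.14 -2.52]
bladeface low [312.5 317.5 336.5 337.5] [ 8.06  4.85 -7.37 -8.01]
slot row 184 [312.5 313.5 331.5 336.5 337.5 365.5] [[22.6, 9.2], [22.6, 8.4], [22.6, -4.9], [22.7, -8.6], [22.7, -9.3], [22.7, -30.1]]
slot row 190 [312.5 313.5 331.5 336.5 337.5] [[18.1, 9.2], [18.1, 8.4], [18.1, -4.9], [18.1, -8.6], [18.1, -9.4]]
```

```bash
python3 - <<'E'
from h import *
p=(.5880,.1164)
robot.move_straight([*p,.222],vel=.1); robot.sleep(.2); s0=robot.sense(); print(s0['tcp_pos'],s0['wrist_force'],s0['torque'])
for z in (.207,.195,.17,.1438):
    r=robot.move_straight([*p,z],vel=.03,contact_N=5); robot.sleep(.15); s=robot.sense()
    print(z,r,s['tcp_pos'],(np.array(s['wrist_force'])-s0['wrist_force']).round(2),(np.array(s['torque'])-s0['torque']).round(3),s['t'])
    if r: break
E
```

```text
[0.58843339 0.1165544  0.22274206] [ 1.03535745 -0.45894193 -1.15895665] [-0.03331536 -0.01289381  0.01845731]
0.207 False [0.58812627 0.11647342 0.20720511] [-0.89 -0.61  0.32] [ 0.021 -0.004 -0.051] 28.8083
0.195 False [0.58815111 0.11644289 0.19516296] [-1.77  0.61  0.55] [-0.001 -0.032  0.028] 29.5083
0.17 False [0.58816145 0.11648033 0.17026806] [-1.62  0.57  0.32] [ 0.014  0.031 -0.006] 30.6417
0.1438 False [0.58812945 0.11644378 0.14403613] [-1.8   0.75 -0.42] [0.076 0.014 0.008] 31.8167
```

```bash
python3 - <<'E'
from h import *
yaw=-.214;ex=np.array([np.cos(yaw),np.sin(yaw)]);ey=np.array([-ex[1],ex[0]]);p=np.array([.5880,.1164]);z=.1439
def avg():
    L=[]
    for _ in range(8): robot.sleep(.03); s=robot.sense(); L.append(np.r_[s['wrist_force'][:2]@np.c_[ex,ey],s['torque'][:2]@np.c_[ex,ey],(np.array(s['tcp_pos'])[:2]-p)@np.c_[ex,ey]*1000])
    return np.mean(L,0).round(2)
print('base',avg())
for n,e,m in (('y',ey,(.6,1.0,1.4,-.6,-1.0,-1.4)),('x',ex,(.8,1.3,-.8,-1.3))):
    for k in m:
        robot.move_straight([*(p+e*k/1000),z],vel=.01); print(n,k,avg())
robot.move_straight([*p,z],vel=.01);print('back',avg(),robot.sense()['t'])
E
```

```text
base [-0.07 -0.18 -0.02 -0.01  0.07  0.02]
y 0.6 [-0.32 -0.32  0.   -0.01 -0.01  0.61]
y 1.0 [ 0.13  0.15  0.02 -0.   -0.    0.99]
y 1.4 [-0.21 -0.12  0.01  0.01 -0.    1.42]
y -0.6 [ 0.09 -0.06  0.03  0.    0.02 -0.67]
y -1.0 [ 0.3   0.51  0.2  -0.02 -0.01 -0.83]
y -1.4 [ 0.17  1.6   0.45 -0.02 -0.01 -1.13]
x 0.8 [ 0.14  0.08  0.   -0.    0.85 -0.39]
x 1.3 [ 0.12  0.18 -0.01 -0.01  1.29 -0.  ]
x -0.8 [-0.32 -0.19  0.   -0.01 -0.79 -0.  ]
x -1.3 [ 0.2   0.16 -0.01 -0.01 -1.3   0.02]
back [ 0.11  0.02  0.01  0.01 -0.    0.01] 38.0667
```

```bash
python3 - <<'E'
from h import *
yaw=-.214;p=np.array([.5880,.1164])+.0003*np.array([-np.sin(yaw),np.cos(yaw)])
robot.move_straight([*p,.144],vel=.01); robot.sleep(.5); s=robot.sense();print(s['tcp_pos'],s['tcp_rot'],s['wrist_force'],s['opening'],s['t'])
print(robot.close_job())
E
```

```text
[0.58806321 0.11669493 0.14400204] [ 3.14157284e+00 -3.65200227e-05 -2.14953312e-01] [ 0.21872435  0.59255227 -0.85276476] 0.06537106481161421 38.8167
the job is handed in; nothing more can be done
None
```

I handed the job in at 38.8 s: both jars stand on their spots in a row with the middle one, and the gripper is holding the paddle upright and free in the slot, its glass at window height (82 mm) by calculation, since no camera sees the window.

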